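Park the food holder on the vegetable slicer

ROBOT

A 6-joint arm with a two-finger parallel gripper is mounted at the origin on a cart in front of the work surface, level with it; the furniture and walls round the work are solid. World frame = base frame: x ahead of the robot, y to its left, z up, the work surface at z = 0. Lengths are in m, angles in rad, forces in N, time in s.
With the tool pointing down it reaches from about 0.3 to 0.875 m from the base axis. Payload 6.4 kg.
Tool frame: the origin (TCP) lies midway between the tips of the shut fingers; the grasp point (between the pads) lies 19 mm behind it (ctrl.hold_point_z is the distance from the TCP to the grasp point, in m); z points along the fingers, y is the line along which they close (so a half turn about z gives the same grasp; the last joint's range is limited). The gripper opens to 85 mm and grips with 20 to 120 N. Pads are 22 mm wide; open, the fingers measure 114 mm over their backs; the gripper's body (76 mm by 85 mm) begins 54 mm behind the grasp point. The pads swing forward as they close: fully open they stand 13 mm farther back than shut.
Start: joints at [-1.482, 0.181, 1.607, -0, 1.354, -0.206], TCP at [0.167, -0.55, 0.231] pointing down, gripper open.
Joint ranges: [-2.99, 2.99], [-0.89, 2.07], [0.3, 2.58], [-1.14, 4.28], [0, 2.63], [-3.12, 3.12]. Speed limits (rad/s): [2.57, 2.57, 3.01, 3.14, 3.14, 3.14].

INTERFACE

Orientations are given as a unit quaternion [w, x, y, z].
In Python, from bench import ctrl gives the robot as it stands.
- The arm moves only by the tool carry_out, never from a script. Its argument "plan" is text: rows parted by semicolons, each of 6 numbers parted by spaces: the shift along the tool's x, y, z as a fraction of full scale, then the turn, a rotation vector about the tool's x, y, z as a fraction of full scale. A call has exactly 8 rows; each row shifts and turns the commanded pose from where the row before left it, along the tool's axes as they then stand; what a row does not reach is not made up. Full scale, the value 1, is 40 mm for a shift and 0.1 rad for a turn. A row lasts 1/12 s, in which the tool goes at most 41.7 mm and 7.16 degrees, less where a joint would pass 70% of its speed; a pose out of reach is approached as far as the arm can. A call with a number of a shift or a turn outside -1 to 1 is refused whole. A call with a gripper value outside its range is refused whole. "claw" is the gripper's target within -1 to 1 (shut at 1, half-way at 0, fully open at -1), set as the call begins (left out, the last holds). The fingers move at their own pace and stop on an object; the grip force is fixed at half the most. Time passes only in rows, so rows that do not move let the fingers close, or fill a call up. It gives the time, the measured TCP pose, the force, the opening and the grip force at its end, in the units of the state.
- ctrl.get_obs(): the state, without advancing time (a new reading comes with each control period).
- ctrl.camera(name): name is "scene" or "side" or "wrist"; returns a dict with "pixels" (480x640x3 uint8, red, green, blue), "mtx" (3x3 intrinsics, pixels), "R" (3x3) and "t" (3): a world point X has camera coordinates R X + t. Camera axes: x right, y down, z forward; pixel columns grow to the right and rows downward; lengths in m; the calibration is good to about 2 mm. A picture is of the moment at which its call begins. There is no depth.
- ctrl.hand_in(): hands the job in; it is judged then, once.
The state is a dict: "time_s": time; "q": joint angles; "dq": joint speeds; "joint_efforts": joint torques, N m; "eef_pos": TCP position; "eef_rot": TCP orientation; "wrist_force": force on the tool from outside, world axes, zero at the start; "torque": the same for the moment, N m; "opening": opening from 0.0 (shut) to 1.0 (fully open); "grasp_force": force on a finger pad.
Only numpy, scipy, OpenCV 4.12 (cv2) and the standard library are available. Lean on these libraries where they do the work, as an engineer would, in place of code of your own. Each camera call takes 0.05 s, during which the arm holds its last target. There are 200 camera calls.

TASK

The vegetable slicer has been left with its blade bare. Pick up the orange food holder by its black grip, feed its side wings under the slicer's two rails from the open end, slide it all the way home against the end stop so that it covers the blade, and let go. Leave the tin, the mug and the spice jar standing where they are.

Things in the scene. Friction and masses are not known exactly. Their poses are not given: they have to be found in the camera images.
- slicer: Vegetable slicer fixed to the worktop: flat grey bed 290 x 120 mm with two black rails. Origin on the worktop under the middle of the track; +x runs along the track from the open end to the end stop, y across, z up. Bed top 22 mm above the worktop, from x = -150 to +140 mm; bare from x = -150 to -71 mm. A steel blade plate lies flush in it at x = 45 to 105 mm.
- slicer_mouth (a point): middle of the rails' open end, on the bed top (slicer x = -45 mm); axes as the slicer's. Before it, for 26 mm, low guide walls flare out to about 110 mm apart and the lips turn up (undersides up to 5 mm higher, tops up to 43 mm above the worktop), to lead the holder in.
- slicer_rails (a point): middle of the track at half its length, on the bed top (slicer x = +42.5 mm). The rails run from slicer x = -45 to +130 mm. Side walls 90 mm apart; lips overhang inwards on both sides, leaving 70 mm open between them, undersides 10 mm and tops 14 mm above the bed.
- slicer_stop (a point): middle of the foot of the black end stop's inner face, on the bed top (slicer x = +130 mm). The stop is 14 mm high and as wide as the track. When the holder is home its leading edge touches this face and its centre is at slicer x = +80 mm.
- holder_center (a point): Orange food holder, loose, right way up on the worktop, 0.11 to 0.23 kg; the point is its centre, 35 mm above its underside. x = sliding direction, y across; same either way round. Base plate 100 (x) x 84 (y) x 6 mm thick, whose long edges are the wings; on it a step 94 x 60 mm up to 14 mm. In the rails it slides freely with 3 mm to spare on each side, 4 mm in height.
- holder_grip (a point): middle of the holder's solid upright black grip, 42 mm above the holder's underside, straight above its centre; the grip is 30 mm (x) by 44 mm (y), from 14 to 70 mm above the underside. Axes as the holder's.
- tin_center (a point): tin with a blue and white wrapper, bystander, 57 mm across, 72 mm tall; the point is its centre, 36 mm up; the tin stands on one side of the slicer and the holder on the other, either way round
- mug_center (a point): white mug with yellow hoops, bystander, 86 x 120 x 101 mm; the point lies 50 mm above its underside
- spice_jar_center (a point): glass spice jar with a black cap, bystander, 44 mm across, 101 mm tall; the point lies 50 mm above its underside. It stands under the front edge of the wall cabinet, which hangs over the back of the worktop from 0.56 m above it, its front roughly 0.57 m ahead of the robot's base (door handles stick out a little more): swing the arm drawn in

How it is judged:
By the outcome, as a careful person would: the job done as asked, in the order asked, and still so for the second after the job is handed in, with the robot touching nothing.
It also fails if it takes over 58 s, if anything falls off the work surface, if the arm or the gripper's body presses on something with over 40 N, if the wrist force passes 120 N, or if a joint passes its speed limit or range.

## Working session

There is one attempt and no reset: what is moved stays moved. The work goes in short steps, Python scripts to look and compute and a tool call to move; the robot and the scene stay as the last step left them, time stands still between calls to the robot, and variables do not carry over. Pictures are saved under pics/ and viewed, at most 10 in all, crops included, and the job is handed in when it is done.

Besides the shell and the picture viewer there is one more tool, called by a JSON object that holds its "method" and its "body", one argument or row to a line. carry_out: Moves the arm, as the interface text tells. Shift numbers are shares of 40 mm and turn numbers shares of 0.1 rad, none past 1 either way. Its arguments: {"type":"object","properties":{"plan":{"type":"string"},"claw":{"type":"number"}},"required":["plan"]}

```bash
mkdir -p pics
python3 - <<'E'
from bench import ctrl
import cv2,numpy as np
o=ctrl.get_obs();print({k:np.round(v,4) for k,v in o.items()})
ims=[]
for n in("scene","side"):
    c=ctrl.camera(n);np.savez(f"pics/{n}0.npz",**c);cv2.imwrite(f"pics/{n}0.png",c["pixels"][:,:,::-1])
    print(n,-c["R"].T@c["t"],c["R"][2],c["mtx"][0])
E
```

```text
{'time_s': np.float64(0.0), 'q': array([-1.4823e+00,  1.8150e-01,  1.6080e+00, -1.0000e-04,  1.3538e+00,
       -2.0630e-01]), 'dq': array([ 0.0001,  0.0006, -0.0012, -0.0008,  0.0015,  0.0023]), 'joint_efforts': array([-5.00000e-04, -4.44871e+01, -3.51341e+01, -3.00000e-04,
        9.10000e-03, -0.00000e+00]), 'eef_pos': array([ 0.167 , -0.5496,  0.2304]), 'eef_rot': array([-9.000e-04,  9.892e-01,  1.469e-01,  0.000e+00]), 'wrist_force': array([-0.6867, -1.0157, -0.0758]), 'torque': array([ 0.031 , -0.0279,  0.0145]), 'grasp_force': np.float64(0.0), 'opening': np.float64(1.0018)}
scene [-0.11749269  0.90240721  0.52016617] [ 0.59993978 -0.68984232 -0.40520344] [572.45929323   0.         317.32923082]
side [0.48401577 1.09207111 0.48949428] [ 0.08168141 -0.91879384 -0.38619429] [574.79729327   0.         324.24131401]
```

View pics/scene0.png

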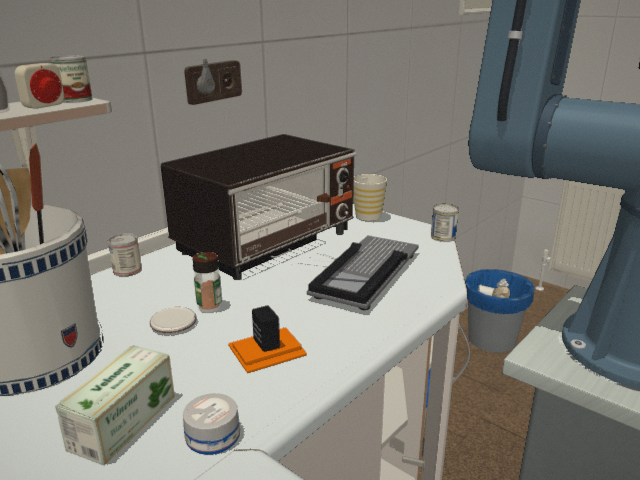

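View pics/side0.png

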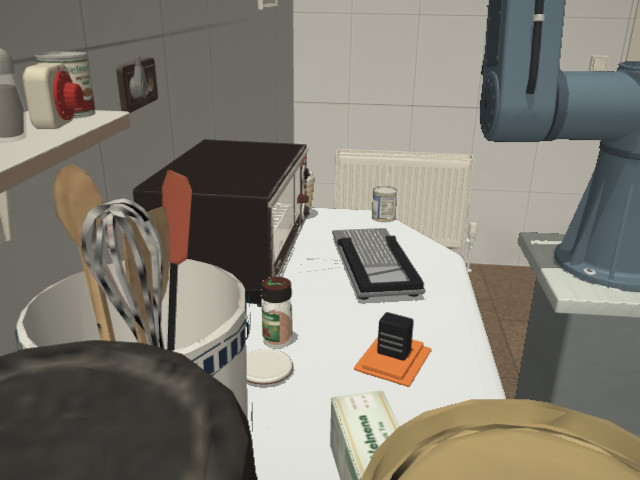

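The scene view shows the holder (orange, about 268,345), slicer (365,270), tin (445,222), mug (370,197) and jar (207,280). In the side view the holder is at about (395,350) and the slicer at (378,262). Next I enlarge the slicer and measure the holder.

```bash
cat > h.py <<'E'
import numpy as np,cv2
def ray(c,uv,z):
    uv=np.atleast_2d(np.array(uv,float));R,t=c["R"],c["t"];o=-R.T@t
    d=(R.T@np.linalg.inv(c["mtx"])@np.c_[uv,np.ones(len(uv))].T).T
    return o+d*((z-o[2])/d[:,2])[:,None]
def proj(c,X):
    p=(c["R"]@np.atleast_2d(X).T).T+c["t"];p=(c["mtx"]@p.T).T;return p[:,:2]/p[:,2:]
E
python3 - <<'E'
from h import *
a=np.load("pics/scene0.npz");b=np.load("pics/side0.npz")
A=cv2.resize(a["pixels"][225:315,300:430,::-1],None,fx=4.5,fy=4.5,interpolation=2)
B=cv2.resize(b["pixels"][220:305,320:430,::-1],None,fx=4.5,fy=4.5,interpolation=2)
cv2.imwrite("pics/ca.png",A);cv2.imwrite("pics/cb.png",B)
for n,c in(("scene",a),("side",b)):
    hsv=cv2.cvtColor(c["pixels"],cv2.COLOR_RGB2HSV)
    m=cv2.inRange(hsv,(5,200,120),(20,255,255))
    k,l,s,_=cv2.connectedComponentsWithStats(m);i=1+np.argmax(s[1:,4]);
    cn=cv2.findContours((l==i).astype(np.uint8),0,1)[0][0]
    h=cv2.convexHull(cn);q=cv2.approxPolyDP(h,4,True)[:,0]
    print(n,s[i],q.tolist());P=ray(c,q,0.0);print(np.round(P,4).tolist())
E
```

```text
scene [ 229  328   77   45 1589] [[305, 354], [247, 372], [229, 344], [285, 328]]
[[0.3911, 0.3493, 0.0], [0.4263, 0.4398, 0.0], [0.5035, 0.4078, 0.0], [0.4676, 0.3147, 0.0]]Traceback (most recent call last):
  File "<stdin>", line 9, in <module>
    return _wrapfunc(a, 'argmax', axis=axis, out=out, **kwds)
    return bound(*args, **kwds)
ValueError: attempt to get argmax of an empty sequence
```

View pics/ca.png

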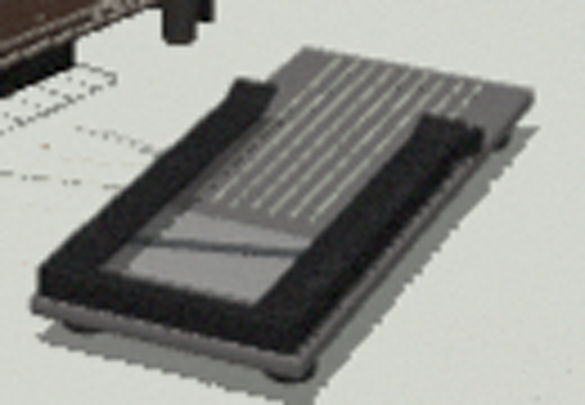

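View pics/cb.png

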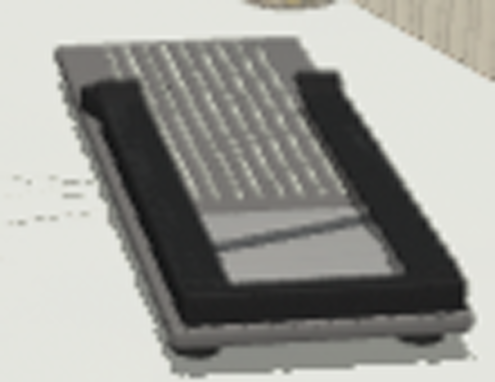

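The slicer's end stop is nearest the cameras (+y side), and the open end points away (−y). The scene-crop bed corners are at about (308,48), (532,92), (315,352) and (35,300); in the side crop they are at about (58,47), (298,38), (470,318) and (172,332).

Run:
```python
from h import *
from scipy.optimize import least_squares
a=np.load("pics/scene0.npz");b=np.load("pics/side0.npz")
L=np.array([[-.15,-.06,.022],[-.15,.06,.022],[.14,.06,.022],[.14,-.06,.022],[.13,-.035,.036],[.13,.035,.036]])
ca=np.array([[308,48],[534,92],[315,350],[35,298],[105,268],[258,302]],float);cb=np.array([[58,47],[298,38],[470,318],[172,332],[225,281],[403,273]],float)
ua=(ca+.5)/4.5-.5+[300,225];ub=(cb+.5)/4.5-.5+[320,220]
def W(p,L):
    c,s=np.cos(p[2]),np.sin(p[2]);return L@np.array([[c,-s,0],[s,c,0],[0,0,1]]).T+[p[0],p[1],0]
for cs in([(a,ua)],[(b,ub)],[(a,ua),(b,ub)]):
    f=lambda p:np.concatenate([(proj(c,W(p,L))-u).ravel() for c,u in cs])
    r=least_squares(f,[.45,0,1.5],x_scale=.01);print(np.round(r.x,4),np.round(r.fun,1).tolist())
# holder
for n,c,lo in(("scene",a,(5,200,120)),("side",b,(4,150,100))):
    hsv=cv2.cvtColor(c["pixels"],cv2.COLOR_RGB2HSV);m=cv2.inRange(hsv,lo,(22,255,255))
    x0,x1=((200,320),(340,450))[n=="side"];m[:, :x0]=0;m[:,x1:]=0;m[:325]=0;m[390:]=0
    ys,xs=np.nonzero(m);h=cv2.convexHull(np.c_[xs,ys].astype(np.int32));
    q=cv2.approxPolyDP(h,4,True)[:,0];P=ray(c,q,0.003);print(n,q.tolist(),np.round(P[:,:2],4).tolist(),P.mean(0))
    k=cv2.inRange(c["pixels"],(0,0,0),(75,75,75));k[:, :x0]=0;k[:,x1:]=0;k[:300]=0;k[360:]=0
    _,l,s,_=cv2.connectedComponentsWithStats(k);print(s[1:][s[1:,4]>100])
```

```text
[0.4766 0.0699 1.8204] [-0.8, -1.0, 1.0, -1.4, -0.7, 2.1, 0.2, -0.7, -0.7, -0.3, 1.1, 0.2]
[0.4774 0.0755 1.7977] [-0.5, -0.6, 0.3, -0.5, 0.7, -0.4, -1.4, -0.1, 0.4, 0.5, 0.5, 0.4]
[0.477  0.0708 1.8088] [-0.3, -0.9, 1.3, -1.1, -2.2, 2.2, -0.9, -0.9, -1.8, -0.5, -0.3, 0.2, -0.9, -1.3, -0.3, -1.4, 1.5, -1.9, -0.1, -1.2, 1.6, -0.6, 1.5, -0.9]
scene [[305, 354], [247, 372], [229, 344], [285, 328]] [[0.3881, 0.3524], [0.4232, 0.4425], [0.4999, 0.4106], [0.4642, 0.3181]] [0.44386774 0.38090099 0.003     ]
[[252 306  28  45 990]]
side [[430, 349], [408, 386], [354, 369], [377, 338], [413, 340]] [[0.388, 0.3511], [0.4243, 0.4442], [0.4989, 0.4144], [0.4674, 0.3305], [0.4123, 0.3295]] [0.4381624  0.37392928 0.003     ]
[[ 378  313   35   47 1220]]
```

{"method": "carry_out", "body": {
  "plan": "0 0 0 0 0 0.83;0 0 0 0 0 0.83;0 0 0 0 0 0.83;0 0 0 0 0 0.83;0 0 0 0 0 0.83;0 0 0 0 0 0.83;0 0 0 0 0 0.83;0 0 0 0 0 0.83",
  "claw": -1
}}

```text
time_s: 0.77
eef_pos: [0.167, -0.5498, 0.2307]
eef_rot: [-0.001, 0.983, -0.186, -0.0]
wrist_force: [0.4, -0.4, -0.0]
opening: 1.0
grasp_force: 0.0
```

{"method": "carry_out", "body": {
  "plan": "0.25 -0.9 0 0 0 0;0.25 -0.9 0 0 0 0;0.25 -0.9 0 0 0 0;0.25 -0.9 0 0 0 0;0.25 -0.9 0 0 0 0;0.25 -0.9 0 0 0 0;0.25 -0.9 0 0 0 0;0.25 -0.9 0 0 0 0"
}}

```text
time_s: 1.43
eef_pos: [0.3462, -0.3087, 0.231]
eef_rot: [-0.0, 0.983, -0.184, -0.0]
wrist_force: [1.4, -1.0, -0.5]
opening: 0.998
grasp_force: 0.0
```

{"method": "carry_out", "body": {
  "plan": "0 -0.9 0 0 0 0;0 -0.9 0 0 0 0;0 -0.9 0 0 0 0;0 -0.9 0 0 0 0;0 -0.9 0 0 0 0;0 -0.9 0 0 0 0;0 -0.9 0 0 0 0;0 -0.9 0 0 0 0"
}}

```text
time_s: 2.1
eef_pos: [0.4496, -0.04, 0.2312]
eef_rot: [-0.0, 0.983, -0.184, -0.0]
wrist_force: [0.6, -0.4, 0.6]
opening: 1.002
grasp_force: 0.0
```

```bash
cat >> h.py <<'E'
def delta(o,target,psi):  # tool-axis shift (rows of 40 mm) and z turn (rows of .1 rad) to target TCP, tool down
    from scipy.spatial.transform import Rotation as Ro
    w,x,y,z=o["eef_rot"];R=Ro.from_quat([x,y,z,w]).as_matrix();p=np.arctan2(R[1,0],R[0,0])
    d=R.T@(np.array(target)-o["eef_pos"])/.04
    return "psi %.3f shift"%p,np.round(d,2),"turnz",round(-(psi-p)/.1,2),"tilt",np.round(R[:2,2],4)
E
python3 - <<'E'
from h import *
from bench import ctrl
c=ctrl.camera("wrist");np.savez("pics/w1.npz",**c);cv2.imwrite("pics/w1.png",c["pixels"][:,:,::-1])
print(-c["R"].T@c["t"],c["R"][2])
W=lambda x,y,z:np.array([.477+x*np.cos(1.809)-y*np.sin(1.809),.0715+x*np.sin(1.809)+y*np.cos(1.809),z])
for L in([-.15,-.06,.022],[-.15,.06,.022],[.14,.06,.022],[.14,-.06,.022],[.13,-.035,.036],[.13,.035,.036]):print(L,proj(c,W(*L)).round(1))
E
```

```text
[ 0.5140037  -0.06458345  0.37314031] [-0.25400714  0.0968271  -0.96234343]
[-0.15, -0.06, 0.022] [[291.7  59.6]]
[-0.15, 0.06, 0.022] [[370.5 179.3]]
[0.14, 0.06, 0.022] [[128.3 343.4]]
[0.14, -0.06, 0.022] [[ 41.4 250.2]]
[0.13, -0.035, 0.036] [[ 58.6 270.3]]
[0.13, 0.035, 0.036] [[111.4 326.9]]
```

View pics/w1.png

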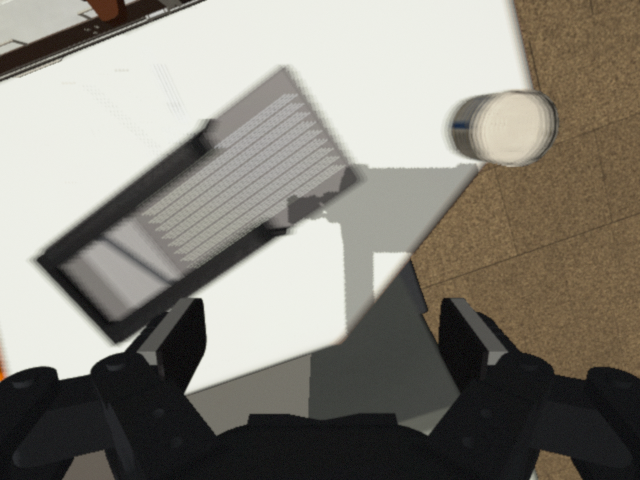

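Motion blur, since the arm was still moving. It does confirm the slicer pose roughly (bed corners near (285,66), (362,178), (118,342), (38,260)) and shows the tin at (505,128). On to the holder.

{"method": "carry_out", "body": {
  "plan": "-0.25 -0.7 0 0 0 0;-0.25 -0.7 0 0 0 0;-0.25 -0.7 0 0 0 0;-0.25 -0.7 0 0 0 0;-0.25 -0.7 0 0 0 0;-0.25 -0.7 0 0 0 0;-0.25 -0.7 0 0 0 0;-0.25 -0.7 0 0 0 0"
}}

```text
time_s: 2.82
eef_pos: [0.4553, 0.1973, 0.231]
eef_rot: [0.0, 0.983, -0.183, -0.0]
wrist_force: [0.7, 0.5, -0.1]
opening: 1.001
grasp_force: 0.0
```

{"method": "carry_out", "body": {
  "plan": "-0.4 -0.8 0 0 0 0;-0.4 -0.8 0 0 0 0;-0.4 -0.8 0 0 0 0;-0.4 -0.8 0 0 0 0;-0.4 -0.8 0 0 0 0;0 0 0 0 0 0;0 0 0 0 0 0;0 0 0 0 0 0"
}}

```text
time_s: 3.48
eef_pos: [0.4385, 0.3736, 0.2306]
eef_rot: [0.001, 0.983, -0.183, -0.0]
wrist_force: [0.3, -0.1, 0.3]
opening: 1.004
grasp_force: 0.0
```

Run:
```python
from h import *
from bench import ctrl
c=ctrl.camera("wrist");np.savez("pics/w2.npz",**c);cv2.imwrite("pics/w2.png",c["pixels"][:,:,::-1])
hsv=cv2.cvtColor(c["pixels"],cv2.COLOR_RGB2HSV);m=cv2.inRange(hsv,(5,200,120),(20,255,255))
k,l,s,_=cv2.connectedComponentsWithStats(m);print(s[1:][s[1:,4]>100])
ys,xs=np.nonzero(m);h=cv2.convexHull(np.c_[xs,ys].astype(np.int32));q=cv2.approxPolyDP(h,6,True)[:,0]
P=ray(c,q,.004)[:,:2];print(q.tolist(),P.round(4).tolist(),P.mean(0))
print(cv2.minAreaRect((ray(c,h[:,0],.004)[:,:2]*1000).astype(np.float32)))
o=ctrl.get_obs();print(o["eef_pos"],delta(o,[.444,.381,.023],-.368))
```

```text
[[ 260  154  106   86 6500]]
[[365, 155], [362, 239], [263, 238], [260, 154]] [[0.4628, 0.3212], [0.3876, 0.3506], [0.4233, 0.4406], [0.4984, 0.4112]] [0.44302744 0.38091269]
((442.9945068359375, 380.8759765625), (98.4145278930664, 81.6675796508789), 68.9593734741211)
[0.4387708  0.37317039 0.23081056] ('psi -0.370 shift', array([ 0.05, -0.24,  5.19]), 'turnz', np.float64(-0.02), 'tilt', array([-0.0008, -0.0009]))
```

View pics/w2.png

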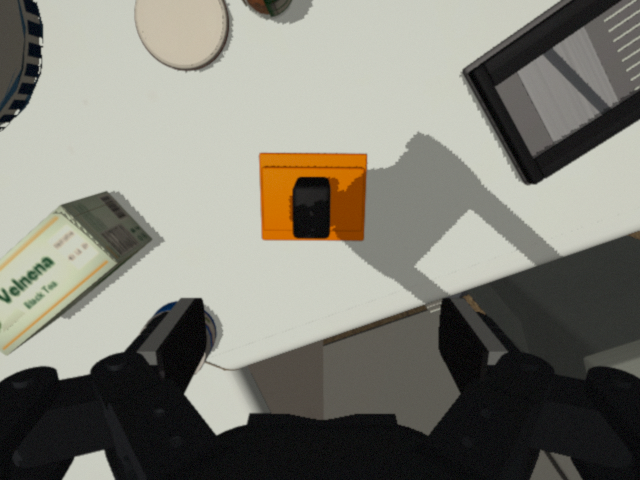

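The wrist view shows the holder square-on at (313,197), grip at (311,208), with nothing near the finger paths. Descend, then close.

{"method": "carry_out", "body": {
  "plan": "0.04 -0.24 0.4 0 0 0;0 0 0.8 0 0 0;0 0 0.8 0 0 0;0 0 0.8 0 0 0;0 0 0.8 0 0 0;0 0 0.8 0 0 0;0 0 0.5 0 0 0;0 0 0.2 0 0 0"
}}

```text
time_s: 4.2
eef_pos: [0.4419, 0.3796, 0.0237]
eef_rot: [0.002, 0.983, -0.185, -0.002]
wrist_force: [-1.2, -0.8, -0.2]
opening: 0.999
grasp_force: 0.0
```

{"method": "carry_out", "body": {
  "plan": "0 0 0 0 0 0;0 0 0 0 0 0;0 0 0 0 0 0;0 0 0 0 0 0;0 0 0 0 0 0;0 0 0 0 0 0;0 0 0 0 0 0;0 0 0 0 0 0",
  "claw": 1
}}

```text
time_s: 4.87
eef_pos: [0.4453, 0.383, 0.0293]
eef_rot: [-0.001, 0.983, -0.184, 0.001]
wrist_force: [-1.0, -0.7, 7.4]
opening: 0.344
grasp_force: 60.7
```

{"method": "carry_out", "body": {
  "plan": "0 0 0 0 0 0;0 0 0 0 0 0;0 0 0 0 0 0;0 0 0 0 0 0;0 0 0 0 0 0;0 0 0 0 0 0;0 0 0 0 0 0;0 0 0 0 0 0"
}}

```text
time_s: 5.53
eef_pos: [0.4453, 0.383, 0.0293]
eef_rot: [-0.001, 0.983, -0.184, 0.001]
wrist_force: [0.1, -1.0, 7.0]
opening: 0.344
grasp_force: 60.7
```

{"method": "carry_out", "body": {
  "plan": "0 0 -0.3 0 0 0;0 0 -0.5 0 0 0;0 0 -0.6 0 0 0;0 0 -0.6 0 0 0;0 0 -0.6 0 0 0;0 0 -0.6 0 0 0;0 0 -0.3 0 0 0;0 0 0 0 0 0"
}}

```text
time_s: 6.2
eef_pos: [0.4456, 0.3836, 0.1713]
eef_rot: [-0.002, 0.983, -0.183, 0.003]
wrist_force: [0.4, 0.2, -1.1]
opening: 0.344
grasp_force: 59.7
```

{"method": "carry_out", "body": {
  "plan": "0 0 0 0 0 -0.76;0 0 0 0 0 -0.76;0 0 0 0 0 -0.76;0 0 0 0 0 -0.76;0 0 0 0 0 -0.76;0 0 0 0 0 -0.76;0 0 0 0 0 -0.76;0 0 0 0 0 -0.76"
}}

```text
time_s: 6.87
eef_pos: [0.4428, 0.3818, 0.1653]
eef_rot: [0.001, 0.993, 0.121, -0.001]
wrist_force: [0.1, -0.1, -2.2]
opening: 0.344
grasp_force: 59.6
```

Run:
```python
from h import *
from bench import ctrl
a=np.load("pics/scene0.npz");b=np.load("pics/side0.npz")
print("tin",ray(a,[445,240],.003),ray(b,[384,220],.003),ray(np.load("pics/w1.npz"),[513,128],.072))
c=ctrl.camera("wrist")
o=ctrl.get_obs();print(o["eef_pos"],o["opening"],delta(o,[.507,-.049,.15],.238))
```

```text
tin [[ 0.44356847 -0.18291474  0.003     ]] [[ 0.45639486 -0.17914044  0.003     ]] [[ 0.46059414 -0.19593598  0.072     ]]
[0.44278991 0.38181335 0.1653355 ] 0.34452677429747974 ('psi 0.247 shift', array([-1.08, 10.84,  0.39]), 'turnz', np.float64(0.09), 'tilt', array([-0.0027, -0.0014]))
```

{"method": "carry_out", "body": {
  "plan": "-0.06 0.4 0 0 0 0;-0.07 0.7 0 0 0 0;-0.07 0.7 0 0 0 0;-0.07 0.7 0 0 0 0;-0.07 0.7 0 0 0 0;-0.07 0.7 0 0 0 0;-0.07 0.7 0 0 0 0;-0.07 0.7 0 0 0 0"
}}

```text
time_s: 7.58
eef_pos: [0.4717, 0.1698, 0.166]
eef_rot: [-0.0, 0.993, 0.118, -0.001]
wrist_force: [0.7, -0.2, -2.1]
opening: 0.344
grasp_force: 59.8
```

{"method": "carry_out", "body": {
  "plan": "-0.07 0.7 0 0 0 0;-0.07 0.7 0 0 0 0;-0.07 0.7 0 0 0 0;-0.07 0.7 0 0 0 0;-0.07 0.7 0 0 0 0;-0.07 0.7 0 0 0 0;-0.06 0.7 0 0 0 0;-0.06 0.5 0 0 0 0"
}}

```text
time_s: 8.25
eef_pos: [0.5022, -0.0458, 0.1661]
eef_rot: [-0.0, 0.993, 0.118, -0.001]
wrist_force: [-0.1, -0.4, -1.7]
opening: 0.343
grasp_force: 59.8
```

{"method": "carry_out", "body": {
  "plan": "0 0 0 0 0 0;0 0 0 0 0 0;0 0 0 0 0 0;0 0 0 0 0 0;0 0 0 0 0 0;0 0 0 0 0 0;0 0 0 0 0 0;0 0 0 0 0 0"
}}

```text
time_s: 8.92
eef_pos: [0.5027, -0.0434, 0.1673]
eef_rot: [0.0, 0.993, 0.119, 0.0]
wrist_force: [0.1, -0.3, -2.7]
opening: 0.345
grasp_force: 59.8
```

Run:
```python
from h import *
from bench import ctrl
c=ctrl.camera("wrist");np.savez("pics/w3.npz",**c);cv2.imwrite("pics/w3.png",c["pixels"][:,:,::-1])
W=lambda x,y,z:np.array([.477+x*np.cos(1.809)-y*np.sin(1.809),.0715+x*np.sin(1.809)+y*np.cos(1.809),z])
for L in([-.15,-.06,.022],[-.15,.06,.022],[.14,.06,.022],[.14,-.06,.022],[.13,-.035,.036],[.13,.035,.036]):print(L,proj(c,W(*L)).round(1))
o=ctrl.get_obs();print(o["eef_pos"],o["opening"],delta(o,[.507,-.049,.15],.238))
```

```text
[-0.15, -0.06, 0.022] [[367.5 134.5]]
[-0.15, 0.06, 0.022] [[362.2 290.8]]
[0.14, 0.06, 0.022] [[ -4.3 289.9]]
[0.14, -0.06, 0.022] [[-42.1 133.2]]
[0.13, -0.035, 0.036] [[-36.6 171. ]]
[0.13, 0.035, 0.036] [[-13.4 266.3]]
[ 0.50274954 -0.04348256  0.16734955] 0.3460399159501601 ('psi 0.239 shift', array([0.07, 0.16, 0.43]), 'turnz', np.float64(0.01), 'tilt', array([ 0.0001, -0.    ]))
```

View pics/w3.png

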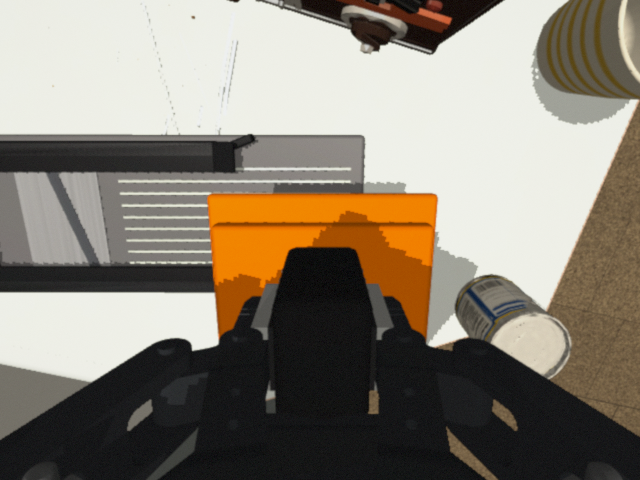

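The wrist view shows the holder (top edge at row 195) parallel to the slicer, whose bed's far edge is near row 135 and end edge near column 364. I refine both with line fits.

```bash
cat > fit.py <<'E'
from h import *
def edge(g,idx,lo,hi,axis):  # strongest sub-pixel step along rows(axis 0)/cols(axis 1)
    out=[]
    for i in idx:
        p=g[lo:hi,i] if axis==0 else g[i,lo:hi]
        d=np.abs(np.gradient(p));k=d.argmax();s=slice(max(k-2,0),k+3);v=lo+(np.arange(len(d))[s]*d[s]).sum()/d[s].sum()
        out.append((i,v) if axis==0 else (v,i))
    return np.array(out)
def line(P):
    v=cv2.fitLine(P.astype(np.float32),cv2.DIST_HUBER,0,.01,.01).ravel();return v[2:],v[:2]
E
python3 - <<'E'
from fit import *
c=np.load("pics/w3.npz");g=cv2.GaussianBlur(cv2.cvtColor(c["pixels"],cv2.COLOR_RGB2GRAY).astype(np.float32),(3,3),0)
sat=cv2.cvtColor(c["pixels"],cv2.COLOR_RGB2HSV)[:,:,1].astype(np.float32)
ps,yaw=[],1.809
def rep(n,e,z):
    P=ray(c,e,z)[:,:2];p,d=line(P);r=P-p;res=np.abs(r[:,0]*d[1]-r[:,1]*d[0])
    print(n,"pt",p.round(4),"ang",round(np.degrees(np.arctan2(d[1],d[0]))%180,2),"res",res.mean().round(5),e[0].round(1),e[-1].round(1));return p,d
A=rep("far edge",edge(g,range(265,355,5),128,142,0),.022)
A2=rep("far edge left",edge(g,range(5,200,5),128,139,0),.022)
B=rep("near edge",edge(g,range(5,200,5),280,300,0),.022)
C=rep("end edge",edge(g,range(142,180,3),350,376,1),.022)
rep("holder far",edge(sat,range(230,425,5),185,203,0),.144)
rep("holder front",edge(sat,range(200,265,3),200,220,1),.144)
rep("holder back",edge(sat,range(200,265,3),428,445,1),.144)
rep("lip far inner",edge(g,range(110,200,5),163,180,0),.036)
E
```

```text
far edge pt [ 0.5605 -0.0177] ang 103.79 res 0.0 [265.  134.2] [350.  134.2]
far edge left pt [0.5268 0.1199] ang 103.7 res 8e-05 [  5.  133.8] [195.  134.2]
near edge pt [0.4008 0.1247] ang 103.78 res 4e-05 [  5.  291.8] [195.  292.1]
end edge pt [ 0.5537 -0.0624] ang 14.04 res 0.00011 [364.6 142. ] [363.8 178. ]
holder far pt [ 0.5432 -0.0363] ang 103.73 res 8e-05 [230.  193.1] [420.  193.2]
holder front pt [0.5118 0.0095] ang 13.82 res 4e-05 [206.8 200. ] [211.9 263. ]
holder back pt [ 0.5368 -0.0856] ang 14.22 res 3e-05 [436.9 200. ] [432.1 263. ]
lip far inner pt [0.5104 0.0812] ang 103.73 res 9e-05 [110.  171.9] [195.  171.8]
```

Alignment: yaw within 0.1°, holder about 2 mm off-centre in y. Back off 15 mm along the track, shift 2 mm sideways, then descend to about 2 mm above the bed.

{"method": "carry_out", "body": {
  "plan": "0.06 0.38 0 0 0 0;0 0 0.4 0 0 0;0 0 0.6 0 0 0;0 0 0.6 0 0 0;0 0 0.5 0 0 0;0 0 0.4 0 0 0;0 0 0.2 0 0 0;0 0 0.1 0 0 0"
}}

```text
time_s: 9.63
eef_pos: [0.5081, -0.0584, 0.054]
eef_rot: [-0.0, 0.993, 0.119, -0.001]
wrist_force: [0.3, 0.1, -1.8]
opening: 0.346
grasp_force: 60.1
```

{"method": "carry_out", "body": {
  "plan": "0 0 0 0 0 0;0 0 0 0 0 0;0 0 0 0 0 0;0 0 0 0 0 0;0 0 0 0 0 0;0 0 0 0 0 0;0 0 0 0 0 0;0 0 0 0 0 0"
}}

```text
time_s: 10.3
eef_pos: [0.5088, -0.058, 0.0555]
eef_rot: [0.0, 0.993, 0.119, 0.0]
wrist_force: [-0.4, -0.1, -1.5]
opening: 0.345
grasp_force: 60.1
```

```bash
cat >> fit.py <<'E'
YAW=np.radians(103.75);u=np.array([np.cos(YAW),np.sin(YAW)]);n=np.array([-u[1],u[0]])
def state(ctrl):
    o=ctrl.get_obs();p=o["eef_pos"];print("slicer xy mm",round((p[:2]@u+.0422)*1e3,1),round((p[:2]@n+.480)*1e3,1),"underside above bed",round((p[2]-.0513)*1e3,1),"F",o["wrist_force"].round(1),o["opening"].round(3))
    print(delta(o,[*(u*.0378-.480*n),.0533],YAW-np.pi/2))
E
python3 - <<'E'
from fit import *
from bench import ctrl
state(ctrl)
c=ctrl.camera("wrist");np.savez("pics/w4.npz",**c);cv2.imwrite("pics/w4.png",c["pixels"][:,:,::-1])
E
```

```text
Traceback (most recent call last):
  File "fit.py", line 13, in state
    o=ctrl.get_obs();p=o["eef_pos"];print("slicer xy mm",round((p[:2]@u+.0422)*1e3,1),round((p[:2]@n+.480)*1e3,1),"underside above bed",round((p[2]-.0513)*1e3,1),"F",o["wrist_force"].round(1),o["opening"].round(3))
                                                                                                                                                                                                ^^^^^^^^^^^^^^^^^^
AttributeError: 'float' object has no attribute 'round'
```

```bash
sed -i 's/o\["opening"\].round(3)/round(float(o["opening"]),3)/' fit.py
python3 - <<'E'
from fit import *
from bench import ctrl
state(ctrl)
c=ctrl.camera("wrist");np.savez("pics/w4.npz",**c);cv2.imwrite("pics/w4.png",c["pixels"][:,:,::-1])
E
```

```text
slicer xy mm -135.1 -0.4 underside above bed 4.2 F [-0.4 -0.1 -1.5] 0.345
('psi 0.239 shift', array([-0.02, -5.38,  0.05]), 'turnz', np.float64(-0.01), 'tilt', array([ 0.0003, -0.0001]))
```

View pics/w4.png

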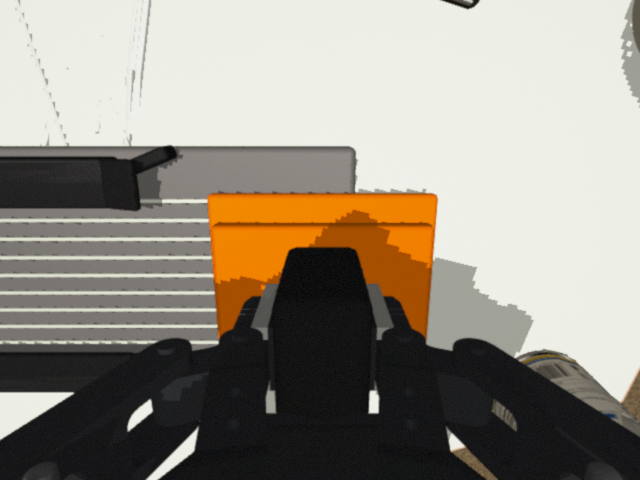

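The holder sits on the bare bed, its far edge at row 194 and the lip's inner edge at row 209. Numeric check of the sideways centring at this height:

Run:
```python
from fit import *
c=np.load("pics/w4.npz");g=cv2.GaussianBlur(cv2.cvtColor(c["pixels"],cv2.COLOR_RGB2GRAY).astype(np.float32),(3,3),0)
sat=cv2.cvtColor(c["pixels"],cv2.COLOR_RGB2HSV)[:,:,1].astype(np.float32)
for nm,e,z in(("bed -60",edge(g,range(200,345,5),140,155,0),.022),("lip -35",edge(g,range(5,95,5),203,214,0),.036),("lip +35",edge(g,range(5,110,5),345,360,0),.036),
  ("holder -42",edge(sat,range(230,425,5),185,203,0),.032),("front",edge(sat,range(200,265,3),200,220,1),.032),("back",edge(sat,range(200,265,3),428,445,1),.032)):
    P=ray(c,e,z)[:,:2];p,d=line(P);print(nm,"slicer xy mm",((P.mean(0)@u+.0422)*1e3).round(1),((P.mean(0)@n+.48)*1e3).round(1),round(np.degrees(np.arctan2(d[1],d[0]))%180,2),e.mean(0).round(1))
```

```text
bed -60 slicer xy mm -112.4 -60.4 103.79 [270.  145.6]
lip -35 slicer xy mm -20.1 -35.6 103.77 [ 47.5 208. ]
lip +35 slicer xy mm -10.7 32.7 103.73 [ 55.  351.6]
holder -42 slicer xy mm -136.4 -41.4 103.72 [325.  192.8]
front slicer xy mm -85.9 -24.2 13.8 [209.4 231.5]
back slicer xy mm -184.2 -24.2 13.77 [434.3 231.5]
```

{"method": "carry_out", "body": {
  "plan": "0.02 0 0.05 0 0 0;0 -0.2 0 0 0 0;0 -0.2 0 0 0 0;0 -0.2 0 0 0 0;0 -0.2 0 0 0 0;0 -0.2 0 0 0 0;0 -0.2 0 0 0 0;0 -0.2 0 0 0 0"
}}

```text
time_s: 11.02
eef_pos: [0.496, -0.0024, 0.0534]
eef_rot: [-0.0, 0.993, 0.119, 0.0]
wrist_force: [-0.2, 0.6, -1.0]
opening: 0.34
grasp_force: 60.1
```

{"method": "carry_out", "body": {
  "plan": "0 -0.2 0 0 0 0;0 -0.2 0 0 0 0;0 -0.2 0 0 0 0;0 -0.2 0 0 0 0;0 -0.1 0 0 0 0;0 0 0 0 0 0;0 0 0 0 0 0;0 0 0 0 0 0"
}}

```text
time_s: 11.68
eef_pos: [0.4879, 0.0314, 0.0534]
eef_rot: [0.0, 0.993, 0.119, 0.0]
wrist_force: [0.0, -0.1, -1.4]
opening: 0.347
grasp_force: 60.1
```

```bash
python3 -c "
from fit import *
from bench import ctrl
state(ctrl)"
```

```text
slicer xy mm -43.3 -1.4 underside above bed 2.1 F [ 0.  -0.1 -1.4] 0.347
('psi 0.239 shift', array([-0.04, -3.08,  0.  ]), 'turnz', np.float64(-0.01), 'tilt', array([ 0.0003, -0.0002]))
```

Front is 50 mm inside the rails with no contact force. Continue.

{"method": "carry_out", "body": {
  "plan": "0 -0.2 0 0 0 0;0 -0.3 0 0 0 0;0 -0.3 0 0 0 0;0 -0.3 0 0 0 0;0 -0.3 0 0 0 0;0 -0.3 0 0 0 0;0 -0.3 0 0 0 0;0 -0.2 0 0 0 0"
}}

```text
time_s: 12.35
eef_pos: [0.4662, 0.1188, 0.0533]
eef_rot: [-0.0, 0.993, 0.12, -0.0]
wrist_force: [-0.2, 0.3, -2.4]
opening: 0.342
grasp_force: 60.1
```

{"method": "carry_out", "body": {
  "plan": "0 -0.2 0 0 0 0;0 -0.15 0 0 0 0;0 -0.1 0 0 0 0;0 -0.1 0 0 0 0;0 -0.1 0 0 0 0;0 -0.05 0 0 0 0;0 -0.02 0 0 0 0;0 0 0 0 0 0"
}}

```text
time_s: 13.02
eef_pos: [0.4601, 0.145, 0.0533]
eef_rot: [0.0, 0.993, 0.119, -0.0]
wrist_force: [0.2, 0.7, -1.1]
opening: 0.341
grasp_force: 60.1
```

```bash
python3 -c "
from fit import *
from bench import ctrl
state(ctrl)"
```

```text
slicer xy mm 73.7 -1.3 underside above bed 2.0 F [ 0.2  0.7 -1.1] 0.341
('psi 0.239 shift', array([-0.03, -0.16, -0.  ]), 'turnz', np.float64(-0.01), 'tilt', array([-0.0001, -0.    ]))
```

{"method": "carry_out", "body": {
  "plan": "0 0 0.04 0 0 0;0 -0.03 0 0 0 0;0 -0.03 0 0 0 0;0 -0.03 0 0 0 0;0 -0.03 0 0 0 0;0 -0.03 0 0 0 0;0 0 0 0 0 0;0 0 0 0 0 0"
}}

```text
time_s: 13.68
eef_pos: [0.4586, 0.151, 0.0517]
eef_rot: [-0.0, 0.993, 0.119, 0.0]
wrist_force: [0.8, 0.1, -1.7]
opening: 0.342
grasp_force: 59.9
```

{"method": "carry_out", "body": {
  "plan": "0 -0.03 0 0 0 0;0 -0.03 0 0 0 0;0 0 0 0 0 0;0 0 0 0 0 0;0 0 0 0 0 0;0 0 0 0 0 0;0 0 0 0 0 0;0 0 0 0 0 0"
}}

```text
time_s: 14.35
eef_pos: [0.4586, 0.1513, 0.0519]
eef_rot: [0.002, 0.993, 0.119, 0.0]
wrist_force: [0.4, -9.7, -0.5]
opening: 0.342
grasp_force: 60.7
```

```bash
python3 -c "
from fit import *
from bench import ctrl
state(ctrl)"
```

```text
slicer xy mm 80.2 -1.4 underside above bed 0.6 F [ 0.4 -9.7 -0.5] 0.342
('psi 0.239 shift', array([-0.04,  0.  , -0.03]), 'turnz', np.float64(-0.01), 'tilt', array([ 0.0006, -0.0034]))
```

Contact with the stop (−9.7 N at x = 80.2 mm). Release.

{"method": "carry_out", "body": {
  "plan": "0 0 0.01 0 0 0;0 0 0 0 0 0;0 0 0 0 0 0;0 0 0 0 0 0;0 0 0 0 0 0;0 0 0 0 0 0;0 0 0 0 0 0;0 0 0 0 0 0",
  "claw": -1
}}

```text
time_s: 15.02
eef_pos: [0.4581, 0.1533, 0.0513]
eef_rot: [-0.0, 0.993, 0.119, 0.0]
wrist_force: [-0.3, -0.1, 0.7]
opening: 0.997
grasp_force: 0.0
```

{"method": "carry_out", "body": {
  "plan": "0 0 -0.1 0 0 0;0 0 -0.2 0 0 0;0 0 -0.4 0 0 0;0 0 -0.5 0 0 0;0 0 -0.6 0 0 0;0 0 -0.6 0 0 0;0 0 -0.6 0 0 0;0 0 -0.5 0 0 0"
}}

```text
time_s: 15.68
eef_pos: [0.4585, 0.1533, 0.194]
eef_rot: [0.0, 0.993, 0.119, 0.001]
wrist_force: [0.9, -0.0, 0.8]
opening: 1.004
grasp_force: 0.0
```

{"method": "carry_out", "body": {
  "plan": "0 0.3 -0.3 0 0 0;0 0.4 0 0 0 0;0 0.3 0 0 0 0;0 0 0 0 0 0;0 0 0 0 0 0;0 0 0 0 0 0;0 0 0 0 0 0;0 0 0 0 0 0"
}}

```text
time_s: 16.35
eef_pos: [0.4672, 0.1149, 0.2032]
eef_rot: [-0.0, 0.993, 0.119, -0.0]
wrist_force: [0.4, 0.2, -0.1]
opening: 0.999
grasp_force: 0.0
```

Run:
```python
from fit import *
from bench import ctrl
state(ctrl)
c=ctrl.camera("wrist");np.savez("pics/w5.npz",**c);cv2.imwrite("pics/w5.png",c["pixels"][:,:,::-1])
q=ctrl.camera("side");cv2.imwrite("pics/side5.png",q["pixels"][:,:,::-1])
sat=cv2.cvtColor(c["pixels"],cv2.COLOR_RGB2HSV);m=cv2.inRange(sat,(5,200,90),(20,255,255));ys,xs=np.nonzero(m)
h=cv2.convexHull(np.c_[xs,ys].astype(np.int32))[:,0];P=ray(c,h,.028)[:,:2];print("x",(P@u+.0422).min(),(P@u+.0422).max(),"y",(P@n+.48).min(),(P@n+.48).max())
```

```text
slicer xy mm 42.7 -1.2 underside above bed 151.9 F [ 0.4  0.2 -0.1] 0.999
('psi 0.240 shift', array([-0.03, -0.93,  3.75]), 'turnz', np.float64(-0.0), 'tilt', array([-0.0004,  0.0001]))
x -0.18746234687317453 0.12922548476241913 y -0.15236457162918737 0.036345998221332054
```

View pics/w5.png

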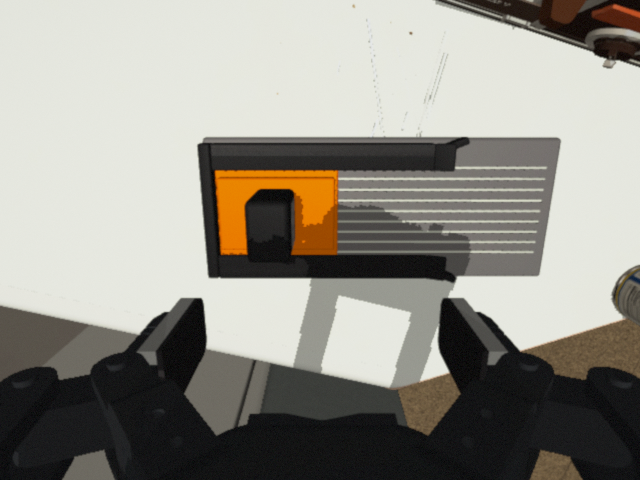

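View pics/side5.png

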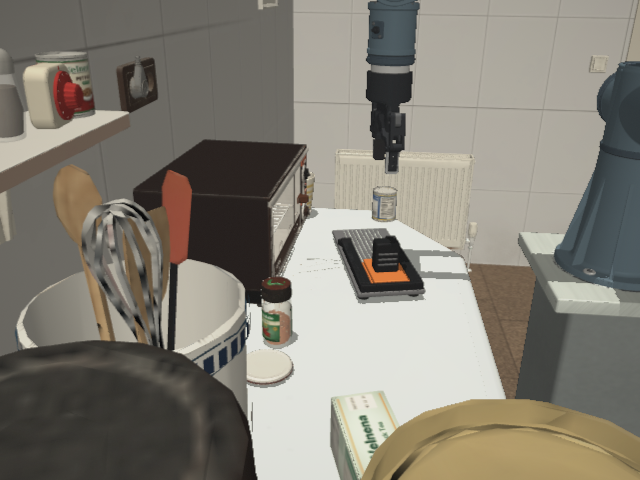

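The holder is home: in the wrist view its orange front edge meets the stop at column 215 (x ≈ 129 mm), its wings are under both rails, and the blade is covered. The side view shows the tin and jar where they were.

```bash
python3 -c "
from bench import ctrl
print(ctrl.hand_in())"
```

```text
the job is handed in; nothing more can be done
None
```

The food holder is home against the slicer's end stop with its wings under both rails and the blade covered; it is released, the tin, mug and jar were never touched, and the job was handed in at about 16 s.

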